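Close the sachet caddy with its drop-in lid

TASK

Close the wooden sachet caddy: pick up the marble lid by its bar handle and lay it flat on the closed front part of the caddy's top, without carrying it through the air over the opening. Then slide it gently along the top towards the opening until it drops into its recess, flush with the wood, and let go. Do not force it when it meets the end of the recess, and leave the green cup, the small glass and the spice jar where they stand.

Things in the scene. Friction and masses are not known exactly. Their poses are not given: they have to be found in the camera images.
- caddy: Fixed caddy: dark base board 300x150x10 mm with a rail on each long side; between the rails a pale wooden box 230x126x40 mm, stuck fast up to 20 mm either way along x from the middle, at a place this pose does not show (feel or see it). Origin: centre of the base's underside, on the table; x runs lengthwise from the closed front part to the opening, y across, z up. Flat top at z = 50 mm.
- caddy_front (a point): Point on the flat top of the caddy's closed front part, at x = -50, y = 0, z = 50 mm of the caddy, same axes: the lid's centre can be laid here wherever the box is. With the box in its middle place the flat part spans caddy x = -115 to 3 mm, the recess 3 to 97 mm; both shift with the box. Recess: 94 (x) x 114 (y) mm, 7 mm deep, centred at y = 0, 8 mm ledge all round, open inside.
- lid_handle (a point): Middle of the lid's dark steel bar handle, over the lid's centre, 31 mm above its underside; z up. The bar runs along y: 54 mm long, 12 mm thick (x), 16 mm high, its underside 16 mm above the slab's top, on two posts 8 mm thick at y = -18 and 18 mm. This point is 81 mm above the caddy's origin when the lid rests on the flat top, 74 mm when seated.
- lid: White marble lid lying flat on the table: slab 90 (x) x 110 (y) x 7 mm, corners cut by 3 mm, 0.2 to 0.33 kg. Origin: centre of its underside; z up. 2 mm of play on each side in the recess; fits either way round. About 1 to 4 N slides it over the wood. Pushed loosely, its leading edge dips first, then it stops at the recess's far end and its rear edge drops.
- green_cup: Pale green cup standing upside down, 87 x 118 x 64 mm high, origin at the centre of its underside. Leave it alone.
- small_glass: Small clear glass cup, 72 mm across and 62 mm high, origin at the centre of its underside. Leave it alone.
- jar: Spice jar, 47 mm across and 98 mm high, origin at the centre of its underside. Leave it alone.
Things that resemble listed ones, but are neither listed nor needed, are in the scene too. There is more than one size of the lid; the one meant has the size given above.

How it is judged:
By the outcome, as a careful person would: the job done as asked, in the order asked, and still so for the second after the job is handed in, with the robot touching nothing.
It also fails if it takes over 46 s, if anything falls off the work surface, if the arm or the gripper's body presses on something with over 40 N, if the wrist force passes 120 N, or if a joint passes its speed limit or range.

ROBOT

A 6-joint arm with a two-finger parallel gripper is mounted at the origin on a cart in front of the work surface, level with it; the furniture and walls round the work are solid. World frame = base frame: x ahead of the robot, y to its left, z up, the work surface at z = 0. Lengths are in mm, angles in rad, forces in N, time in s.
With the tool pointing down it reaches from about 275 to 1000 mm from the base axis. Payload 8.4 kg.
Tool frame: the origin (TCP) lies midway between the tips of the shut fingers; the grasp point (between the pads) lies 19 mm behind it; z points along the fingers, y is the line along which they close (so a half turn about z gives the same grasp; the last joint's range is limited). The gripper opens to 85 mm and grips with 20 to 120 N. Pads are 22 mm wide; open, the fingers measure 114 mm over their backs; the gripper's body (76 mm by 85 mm) begins 54 mm behind the grasp point. The pads swing forward as they close: fully open they stand 13 mm farther back than shut.
Start: joints at [1.305, 0.353, 1.633, -0, 1.155, -0.002], TCP at [162.968, 603.382, 231.281] pointing down, gripper open.
Joint ranges: [-2.63, 2.63], [-0.92, 2.1], [0.06, 2.66], [-1.3, 4.44], [0, 2.69], [-3.02, 3.02]. Speed limits (rad/s): [2.22, 2.22, 2.79, 3.14, 3.14, 3.14].

INTERFACE

Orientations are given as [roll, pitch, yaw] about the fixed x, y, z axes, in that order (R = Rz(yaw) Ry(pitch) Rx(roll)).
In Python, from rig import r gives the robot as it stands.
- The arm moves only by the tool servo_tool, never from a script. Its argument "deltas" is a list of rows, each an object of numbers: "x", "y", "z": the shift along the world's x, y, z in mm; "rx", "ry", "rz": the turn, a rotation vector about the world's x, y, z in rad; "gripper": the gripper's target within -1 to 1 (fully open at 1, half-way at 0, shut at -1). A call has 1 to 10 rows; each row is the pose to reach, as a shift and turn from the pose commanded when the call began; what a row does not reach only later rows make up. A row lasts 1/10 s, in which the tool goes at most 50 mm and 8.59 degrees, less where a joint would pass 70% of its speed; a pose out of reach is approached as far as the arm can. A call with a gripper value outside its range is refused whole. The fingers move at their own pace and stop on an object; "newtons" is the grip in N (left out, the last holds). Time passes only in rows, so rows that repeat a pose let the fingers close. It gives the time, the measured TCP pose, the force, the opening and the grip force at its end, in the units of the state.
- r.sense(): the state, without advancing time (a new reading comes with each control period).
- r.grab_frame(name): name is "scene" or "top" or "wrist"; returns the picture (384x512x3 uint8, blue, green, red); there is no depth.
- r.camera_params(name): a dict with "mtx" (3x3 intrinsics, pixels), "eye" and "orientation" of the camera in the world. Camera axes: x right, y down, z forward; pixel columns grow to the right and rows downward; lengths in mm; the calibration is good to about 2 mm. A picture is of the moment at which its call begins: read the wrist's pose just before it. camera_params takes no time and is no camera call; for the wrist camera it gives the pose at the moment of the call.
- r.sign_off(): hands the job in; it is judged then, once.
Trained networks look in the newest picture that a camera, given by its name, has taken for a name from the list of things; names that differ only in an ending like _2 or _b are one class to them, and where a whole thing is asked for, a point or a joint stands for the part that bears it (a point fixed in the world has none). Each returns a list of dicts, best first, with "conf" (0 to 1); they miss things now and then, are a little off and sometimes report something else, mostly with a low value. They report only what shows in the picture. A call takes as long as a camera call. They do not tell look-alikes from the thing itself.
- r.recognise(name, camera): "box" ([left, top, width, height] in pixels, round what is visible of it).
The state is a dict: "clock": time; "qpos": joint angles; "qvel": joint speeds; "joint_efforts": joint torques, N m; "eef_pos": TCP position; "tcp_rot": TCP orientation; "contact_force": force on the tool from outside, world axes, zero at the start; "wrist_torque": the same for the moment, N m; "opening": opening from 0.0 (shut) to 1.0 (fully open); "grasp_force": force on a finger pad.
Only numpy, scipy, OpenCV 4.12 (cv2) and the standard library are available. Lean on these libraries where they do the work, as an engineer would, in place of code of your own. Each camera call takes 0.05 s, during which the arm holds its last target. There are 200 camera calls.

## Working session

There is one attempt and no reset: what is moved stays moved. The work goes in short steps, Python scripts to look and compute and a tool call to move; the robot and the scene stay as the last step left them, time stands still between calls to the robot, and variables do not carry over. Pictures are saved under pics/ and viewed, at most 13 in all, crops included, and the job is handed in when it is done.

Besides the shell and the picture viewer there is one more tool, called after "Request:" as name([rows], argument=value, ...), one row to a line, values as JSON. servo_tool: Moves the arm, as the interface text tells. Its arguments: {"type":"object","properties":{"deltas":{"type":"array","items":{"type":"object","properties":{"x":{"type":"number"},"y":{"type":"number"},"z":{"type":"number"},"rx":{"type":"number"},"ry":{"type":"number"},"rz":{"type":"number"},"gripper":{"type":"number"}}}},"newtons":{"type":"number"}},"required":["deltas"]}

```bash
mkdir -p pics
cat > h.py <<'E'
from rig import r
import numpy as np, cv2
from scipy.spatial.transform import Rotation as Ro
def cam(n):
    p=r.camera_params(n); o=np.array(p["orientation"],float)
    R=o if o.shape==(3,3) else Ro.from_euler('xyz',o).as_matrix()
    return np.array(p["mtx"]),np.array(p["eye"],float),R
def w(c,u,v,z):
    K,e,R=c; d=R@np.linalg.solve(K,[u,v,1]); return e+d*(z-e[2])/d[2]
def px(c,P):
    K,e,R=c; q=K@(R.T@(np.array(P,float)-e)); return q[:2]/q[2]
E
python3 - <<'E'
from h import *
print(r.camera_params("top"))
a=r.grab_frame("top");b=r.grab_frame("scene")
for c in("top","scene"):
  for n in("lid","caddy","lid_handle","green_cup","small_glass","jar"):
    print(c,n,[(np.round(d["box"]).astype(int).tolist(),round(d["conf"],2)) for d in r.recognise(n,c)][:4])
cv2.imwrite("pics/top.png",cv2.resize(a,(800,600)));cv2.imwrite("pics/scene.png",cv2.resize(b,(800,600)))
print(r.sense())
E
```

```text
{'mtx': array([[480.85151252,   0.        , 245.71226438],
       [  0.        , 480.85151252, 190.83959935],
       [  0.        ,   0.        ,   1.        ]]), 'eye': array([ 426.32864682,   40.91572844, 1797.28577107]), 'orientation': array([-3.0660229 ,  0.01148566, -1.58999822])}
top lid [([302, 230, 19, 26], 0.85), ([297, 180, 38, 35], 0.62)]
top caddy [([188, 137, 66, 94], 0.75)]
top lid_handle [([296, 230, 27, 24], 0.87), ([298, 181, 32, 34], 0.55)]
top green_cup [([132, 177, 25, 23], 0.95), ([298, 181, 31, 33], 0.17)]
top small_glass [([299, 132, 20, 20], 0.73)]
top jar [([343, 145, 15, 14], 0.46)]
scene lid [([253, 266, 35, 24], 0.96), ([291, 242, 36, 24], 0.65)]
scene caddy [([200, 170, 88, 51], 0.73)]
scene lid_handle [([252, 262, 36, 28], 0.89), ([289, 238, 38, 29], 0.84)]
scene green_cup [([172, 147, 26, 26], 0.88)]
scene small_glass [([331, 198, 20, 23], 0.94)]
scene jar [([361, 222, 23, 25], 0.76)]
{'clock': 0.7, 'qpos': array([ 1.30457728e+00,  3.52959073e-01,  1.63341983e+00, -2.69878278e-05,
        1.15519229e+00, -2.42530047e-03]), 'qvel': array([-1.93651673e-03,  5.18810894e-04,  1.03678080e-03,  3.69747618e-05,
       -1.89549371e-03,  4.47001435e-04]), 'joint_efforts': array([-2.95001279e-03, -6.05012226e+01, -3.42395031e+01, -3.16136247e-04,
        1.54467038e-03, -1.58799531e-05]), 'eef_pos': array([162.98787618, 603.36932776, 231.29804619]), 'tcp_rot': array([3.14157125e+00, 2.47426338e-05, 2.87780980e+00]), 'contact_force': array([ 0.26348653,  0.17386674, -0.06054302]), 'wrist_torque': array([ 0.01653642,  0.02001841, -0.0313359 ]), 'grasp_force': 0.0, 'opening': 0.9978591125697207}
```

View pics/top.png

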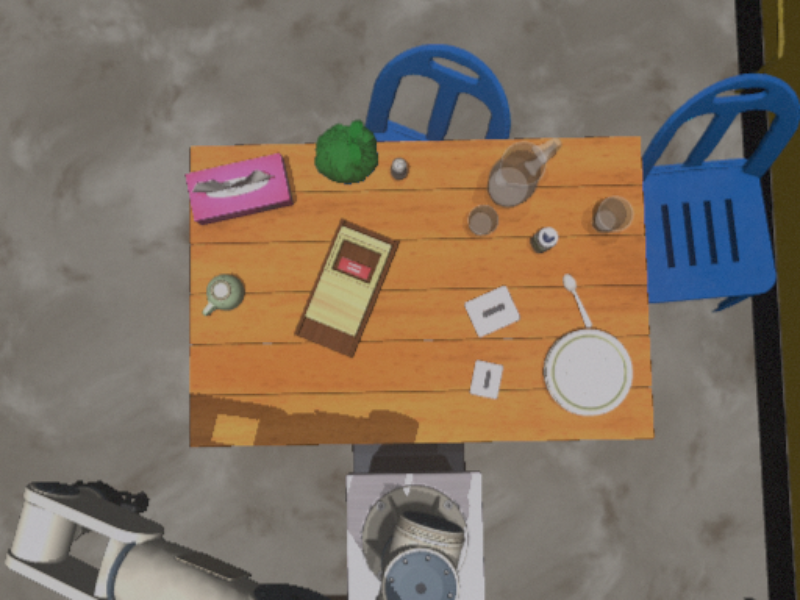

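View pics/scene.png

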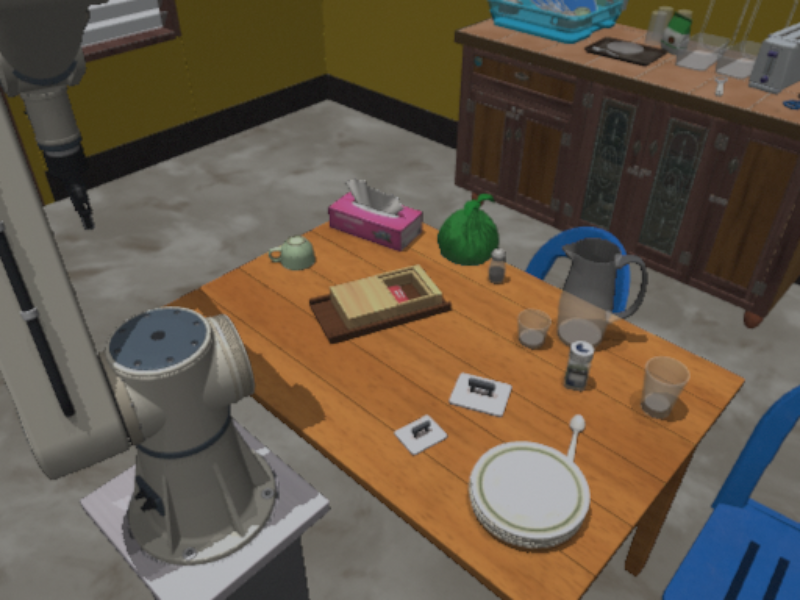

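The top view shows the caddy at (347,288), with its opening at the far, upper end. Two white lids with handles are at (492,311), the larger, and (487,380), the smaller. I'll measure both and confirm in one crop.

Run:
```python
from h import *
c=cam("top"); a=r.grab_frame("top")
hsv=cv2.cvtColor(a,cv2.COLOR_BGR2HSV)
m=((hsv[...,1]<50)&(hsv[...,2]>150)).astype(np.uint8)
for roi in((294,178,340,218),(296,226,326,260)):
  mm=np.zeros_like(m); x0,y0,x1,y1=roi; mm[y0:y1,x0:x1]=m[y0:y1,x0:x1]
  cs,_=cv2.findContours(mm,0,2); k=max(cs,key=cv2.contourArea)
  P=np.array([w(c,u,v,7)[:2] for u,v in k[:,0]],np.float32)
  print("lid",cv2.minAreaRect(P))
# caddy: dark base (z=10) and pale top
x0,y0=180,130
sub=hsv[y0:240,x0:262]
pale=((sub[...,0]>20)&(sub[...,0]<35)&(sub[...,1]<140)&(sub[...,2]>130)).astype(np.uint8)
cs,_=cv2.findContours(pale,0,2);k=max(cs,key=cv2.contourArea)
P=np.array([w(c,u+x0,v+y0,50)[:2] for u,v in k[:,0]],np.float32);print("top",cv2.minAreaRect(P))
dark=((sub[...,2]<125)|(pale>0)).astype(np.uint8)
cs,_=cv2.findContours(dark,0,2);k=max(cs,key=cv2.contourArea)
P=np.array([w(c,u+x0,v+y0,10)[:2] for u,v in k[:,0]],np.float32);print("base",cv2.minAreaRect(P))
g=cv2.hconcat([cv2.resize(a[130:250,180:264],(420,600),interpolation=2),cv2.resize(a[176:260,288:340],(371,600),interpolation=2)])
cv2.imwrite("pics/crop.png",g)
```

```text
lid ((527.8045654296875, -196.76507568359375), (89.40155029296875, 108.32720184326172), 22.82454490661621)
lid ((366.2767639160156, -178.58544921875), (65.05552673339844, 79.39498901367188), 77.06242370605469)
top ((603.1404418945312, 142.77145385742188), (126.08118438720703, 230.11734008789062), 66.85061645507812)
base ((589.9892578125, 147.31167602539062), (157.3545684814453, 299.6095886230469), 67.37932586669922)
```

View pics/crop.png

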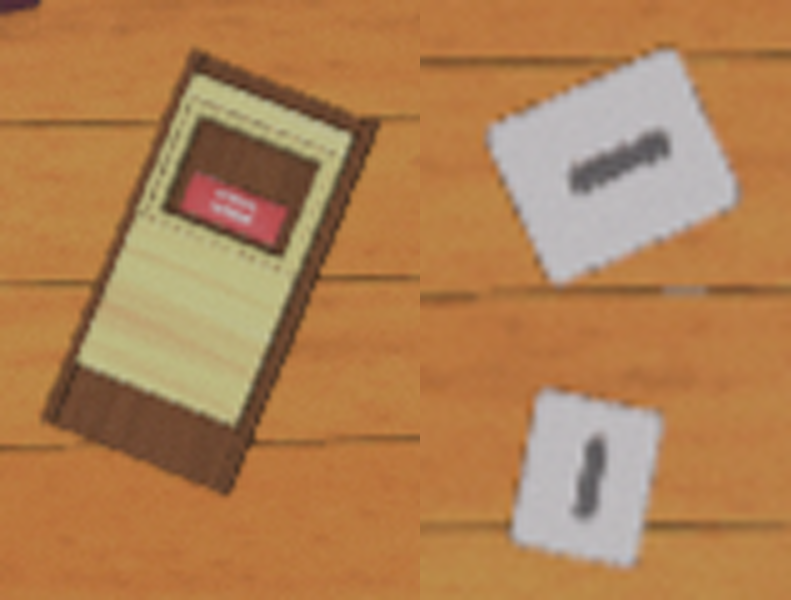

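The larger lid, at (492,311) px, measures 89x108 mm, so it is the one meant. The small one is 65x79 mm. The lid is at (528,-197) with its x axis at +23°. The caddy's x axis is at about -23°, and its box is shifted about +14 mm towards the opening.

Request:
servo_tool([
  {"x":18,"y":-40,"rz":-0.1},
  {"x":36,"y":-80,"rz":-0.2},
  {"x":54,"y":-120,"rz":-0.3},
  {"x":72,"y":-160,"rz":-0.4},
  {"x":90,"y":-200,"rz":-0.5},
  {"x":108,"y":-240,"rz":-0.6},
  {"x":127,"y":-280,"rz":-0.7},
  {"x":146,"y":-320,"rz":-0.8},
  {"x":165,"y":-360,"rz":-0.909},
  {"x":183,"y":-400,"rz":-0.909},
])

```text
invalid input
```

Request:
servo_tool([
  {"x":18,"y":-40},
  {"x":36,"y":-80},
  {"x":54,"y":-120},
  {"x":72,"y":-160},
  {"x":91,"y":-200},
  {"x":110,"y":-240},
  {"x":128,"y":-280},
  {"x":146,"y":-320},
  {"x":164,"y":-360},
  {"x":182,"y":-400},
])

```text
invalid input
```

Request:
servo_tool([
  {"z":-40},
  {"z":-60},
  {"z":-60},
])

```text
invalid input
```

```bash
cat > look.py <<'E'
from h import *
import sys
s=r.sense(); c=cam("wrist"); a=r.grab_frame("wrist")
print(s["clock"],s["eef_pos"],s["tcp_rot"],s["contact_force"],s["opening"])
print(c[1],c[2][:,2])
cv2.imwrite(f"pics/{sys.argv[1]}.png",cv2.resize(a,(800,600)));cv2.imwrite("last.png",a)
np.savez("last.npz",K=c[0],e=c[1],R=c[2])
E
python3 look.py w1
```

```text
0.75 [162.97246813 603.38706205 231.32276549] [3.14154328e+00 7.37879551e-06 2.87777594e+00] [-0.14726928 -0.66999691 -0.41155459] 1.0013679900551897
[ 83.16883438 624.58866115 373.89276002] [ 0.31197531 -0.08371756 -0.94639462]
```

View pics/w1.png

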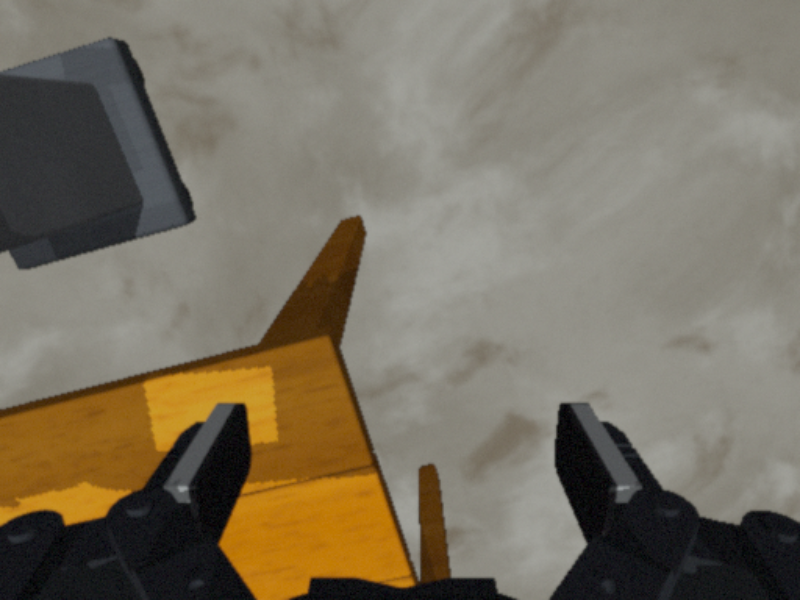

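The moves were refused, so the arm is still at its start, over the table edge. I'll try a single row with every key given.

Request:
servo_tool([
  {"x":18,"y":-40,"z":0,"rx":0,"ry":0,"rz":-0.1,"gripper":1},
])

```text
clock: 0.9
eef_pos: [180.1, 566.4, 231.3]
tcp_rot: [3.139, -0.001, 2.78]
contact_force: [0.9, 0.4, 0.2]
opening: 0.999
grasp_force: 0.0
```

Request:
servo_tool([
  {"x":18,"y":-40,"z":0,"rx":0,"ry":0,"rz":-0.1,"gripper":1},
  {"x":36,"y":-80,"z":0,"rx":0,"ry":0,"rz":-0.2,"gripper":1},
  {"x":54,"y":-120,"z":0,"rx":0,"ry":0,"rz":-0.3,"gripper":1},
  {"x":72,"y":-160,"z":0,"rx":0,"ry":0,"rz":-0.4,"gripper":1},
  {"x":91,"y":-200,"z":0,"rx":0,"ry":0,"rz":-0.5,"gripper":1},
  {"x":110,"y":-240,"z":0,"rx":0,"ry":0,"rz":-0.6,"gripper":1},
  {"x":128,"y":-280,"z":0,"rx":0,"ry":0,"rz":-0.7,"gripper":1},
  {"x":146,"y":-320,"z":0,"rx":0,"ry":0,"rz":-0.81,"gripper":1},
  {"x":164,"y":-360,"z":0,"rx":0,"ry":0,"rz":-0.81,"gripper":1},
  {"x":182,"y":-400,"z":0,"rx":0,"ry":0,"rz":-0.81,"gripper":1},
])

```text
clock: 1.9
eef_pos: [363.5, 161.8, 231.7]
tcp_rot: [3.14, -0.0, 1.968]
contact_force: [0.8, 0.3, -0.0]
opening: 1.003
grasp_force: 0.0
```

Request:
servo_tool([
  {"x":18,"y":-40,"z":0,"rx":0,"ry":0,"rz":0,"gripper":1},
  {"x":36,"y":-80,"z":0,"rx":0,"ry":0,"rz":0,"gripper":1},
  {"x":54,"y":-120,"z":0,"rx":0,"ry":0,"rz":0,"gripper":1},
  {"x":72,"y":-160,"z":0,"rx":0,"ry":0,"rz":0,"gripper":1},
  {"x":91,"y":-200,"z":0,"rx":0,"ry":0,"rz":0,"gripper":1},
  {"x":110,"y":-240,"z":-10,"rx":0,"ry":0,"rz":0,"gripper":1},
  {"x":128,"y":-280,"z":-20,"rx":0,"ry":0,"rz":0,"gripper":1},
  {"x":146,"y":-320,"z":-40,"rx":0,"ry":0,"rz":0,"gripper":1},
  {"x":165,"y":-360,"z":-60,"rx":0,"ry":0,"rz":0,"gripper":1},
  {"x":165,"y":-360,"z":-80,"rx":0,"ry":0,"rz":0,"gripper":1},
])

```text
clock: 2.9
eef_pos: [530.5, -201.2, 150.8]
tcp_rot: [3.14, 0.003, 1.965]
contact_force: [-1.0, -0.4, -0.3]
opening: 1.0
grasp_force: 0.0
```

```bash
python3 look.py w2
```

```text
2.9 [ 530.53282982 -201.21728545  150.81626965] [3.13951962 0.0031948  1.96495177] [-0.97600553 -0.43930907 -0.27042773] 0.9996805521958787
[ 498.89461567 -124.33516438  293.15662742] [ 0.12657521 -0.30067487 -0.94529008]
```

View pics/w2.png

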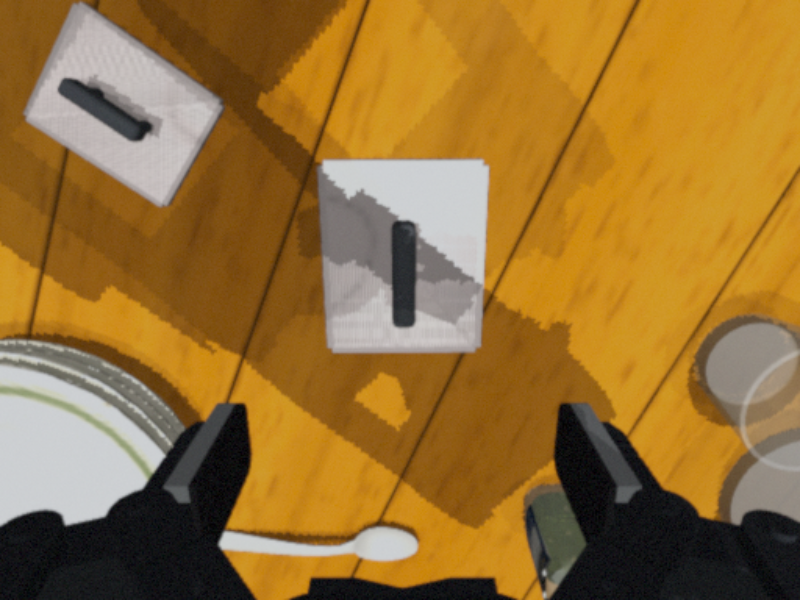

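The lid is right under the gripper: its bar runs from (404,222) to (404,327) and the slab corners are at (320,160), (488,160), (333,350) and (480,350). The smaller lid is at (120,105).

Run:
```python
from h import *
d=np.load("last.npz");c=(d["K"],d["e"],d["R"]);a=cv2.imread("last.png")
f=.64
for z,pts in((39,[(404,223),(404,325)]),(7,[(320,160),(488,160),(333,347),(480,347)])):
  P=np.array([w(c,u*f,v*f,z)[:2] for u,v in pts]);print(P,P.mean(0),[np.linalg.norm(p-P[0]) for p in P],np.degrees(np.arctan2(*(P[0]-P[-1])[::-1])))
g=a.max(2); mm=np.zeros_like(g); mm[130:215,242:275]=(g[130:215,242:275]<75)
cs,_=cv2.findContours(mm,0,2);k=max(cs,key=cv2.contourArea)
P=np.array([w(c,u,v,37)[:2] for u,v in k[:,0]],np.float32);print("bar",cv2.minAreaRect(P))
e=r.sense()["tcp_rot"];print(np.degrees(e))
c2=cam("top")
for n,u,v,z in(("jar",350,152,98),("cup",144,188,64),("glass",309,142,62)):print(n,w(c2,u,v,z))
```

```text
[[ 519.43037544 -170.21556223]
 [ 539.6943346  -218.71935707]] [ 529.56235502 -194.46745965] [np.float64(0.0), np.float64(52.56658781406392)] 112.67424047467746
[[ 469.0910457  -162.28631531]
 [ 549.52314546 -128.81127352]
 [ 511.9401967  -259.23566038]
 [ 591.08355071 -226.34391524]] [ 530.40948464 -194.16929111] [np.float64(0.0), np.float64(87.12003842282277), np.float64(105.99634546203363), np.float64(137.7880524175506)] 152.29628041066752
bar ((529.31982421875, -194.92208862304688), (10.949295043945312, 53.55635452270508), 22.26263999938965)
[-1.79853455e+02 -1.23180249e-01  1.12583644e+02]
jar [ 686.42920034 -315.6148698    98.        ]
cup [575.6539272 426.8237103  64.       ]
glass [ 731.79666916 -175.55595498   62.        ]
```

Request:
servo_tool([
  {"x":1,"y":2,"z":-40,"rx":0,"ry":0,"rz":0,"gripper":1},
  {"x":1,"y":2,"z":-80,"rx":0,"ry":0,"rz":0,"gripper":1},
  {"x":1,"y":2,"z":-110,"rx":0,"ry":0,"rz":0,"gripper":1},
  {"x":1,"y":2,"z":-128,"rx":0,"ry":0,"rz":0,"gripper":1},
  {"x":1,"y":2,"z":-138,"rx":0,"ry":0,"rz":0,"gripper":1},
  {"x":1,"y":2,"z":-138,"rx":0,"ry":0,"rz":0,"gripper":1},
])

```text
clock: 3.55
eef_pos: [528.3, -194.0, 12.7]
tcp_rot: [-3.14, -0.001, 1.968]
contact_force: [0.1, 0.2, -0.7]
opening: 1.003
grasp_force: 0.0
```

Request:
servo_tool([
  {"x":0,"y":0,"z":0,"rx":0,"ry":0,"rz":0,"gripper":-1},
  {"x":0,"y":0,"z":0,"rx":0,"ry":0,"rz":0,"gripper":-1},
  {"x":0,"y":0,"z":0,"rx":0,"ry":0,"rz":0,"gripper":-1},
  {"x":0,"y":0,"z":0,"rx":0,"ry":0,"rz":0,"gripper":-1},
  {"x":0,"y":0,"z":0,"rx":0,"ry":0,"rz":0,"gripper":-1},
  {"x":0,"y":0,"z":0,"rx":0,"ry":0,"rz":0,"gripper":-1},
  {"x":0,"y":0,"z":0,"rx":0,"ry":0,"rz":0,"gripper":-1},
  {"x":0,"y":0,"z":0,"rx":0,"ry":0,"rz":0,"gripper":-1},
], newtons=50)

```text
clock: 4.35
eef_pos: [529.2, -194.7, 13.8]
tcp_rot: [3.141, 0.0, 1.968]
contact_force: [-1.9, 0.2, 5.1]
opening: 0.131
grasp_force: 49.8
```

Request:
servo_tool([
  {"x":0,"y":0,"z":15,"rx":0,"ry":0,"rz":0,"gripper":-1},
  {"x":0,"y":0,"z":45,"rx":0,"ry":0,"rz":0,"gripper":-1},
  {"x":0,"y":0,"z":80,"rx":0,"ry":0,"rz":0,"gripper":-1},
  {"x":-10,"y":20,"z":110,"rx":0,"ry":0,"rz":0,"gripper":-1},
  {"x":-25,"y":50,"z":120,"rx":0,"ry":0,"rz":-0.1,"gripper":-1},
  {"x":-40,"y":80,"z":120,"rx":0,"ry":0,"rz":-0.2,"gripper":-1},
  {"x":-50,"y":110,"z":120,"rx":0,"ry":0,"rz":-0.3,"gripper":-1},
  {"x":-60,"y":140,"z":120,"rx":0,"ry":0,"rz":-0.4,"gripper":-1},
  {"x":-70,"y":165,"z":120,"rx":0,"ry":0,"rz":-0.5,"gripper":-1},
  {"x":-75,"y":181,"z":120,"rx":0,"ry":0,"rz":-0.6,"gripper":-1},
])

```text
clock: 5.35
eef_pos: [452.5, -12.1, 133.8]
tcp_rot: [-3.141, -0.0, 1.364]
contact_force: [-0.3, -0.6, -2.0]
opening: 0.133
grasp_force: 49.2
```

Request:
servo_tool([
  {"x":0,"y":0,"z":0,"rx":0,"ry":0,"rz":-0.1,"gripper":-1},
  {"x":0,"y":0,"z":0,"rx":0,"ry":0,"rz":-0.196,"gripper":-1},
  {"x":0,"y":0,"z":0,"rx":0,"ry":0,"rz":-0.196,"gripper":-1},
])

```text
clock: 5.65
eef_pos: [453.7, -13.4, 133.9]
tcp_rot: [3.141, -0.0, 1.171]
contact_force: [0.0, 0.1, -2.2]
opening: 0.127
grasp_force: 49.3
```

```bash
python3 look.py w3
```

```text
5.65 [453.7260459  -13.40705763 133.8731082 ] [ 3.14142565e+00 -9.14223265e-05  1.17082475e+00] [ 0.02576347  0.08875662 -2.17999086] 0.12732749208731192
[487.14171456  62.9940886  276.46729654] [-0.12701149 -0.29795896 -0.94609119]
```

View pics/w3.png

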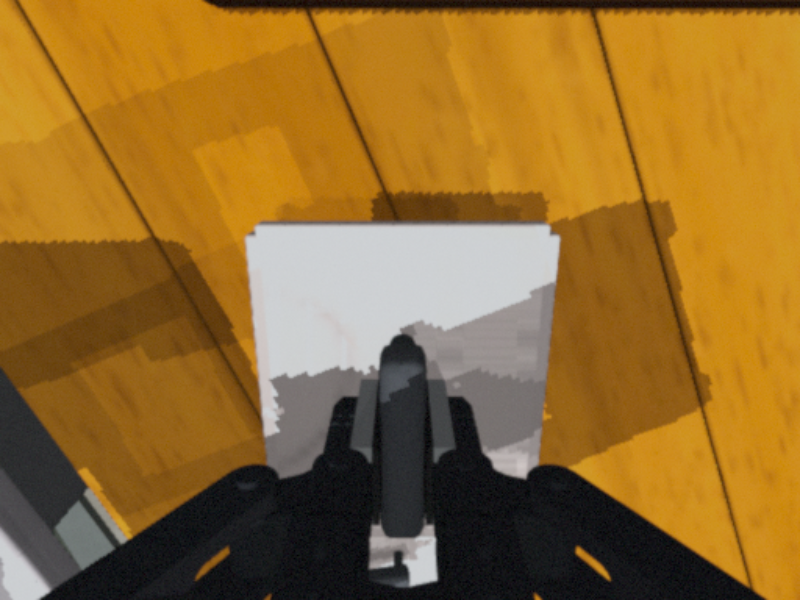

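The lid is held level and square to the gripper. Its far edge is at row 222 and the caddy's rail shows at row 10, nearly parallel to it. Now I'll go over the front part from the side, a few mm above the wood.

Request:
servo_tool([
  {"x":10,"y":20,"z":0,"rx":0,"ry":0,"rz":0,"gripper":-1},
  {"x":28,"y":56,"z":0,"rx":0,"ry":0,"rz":0,"gripper":-1},
  {"x":48,"y":96,"z":0,"rx":0,"ry":0,"rz":0,"gripper":-1},
  {"x":68,"y":136,"z":0,"rx":0,"ry":0,"rz":0,"gripper":-1},
  {"x":83,"y":166,"z":0,"rx":0,"ry":0,"rz":0,"gripper":-1},
  {"x":90,"y":181,"z":-10,"rx":0,"ry":0,"rz":0,"gripper":-1},
  {"x":90,"y":181,"z":-35,"rx":0,"ry":0,"rz":0,"gripper":-1},
  {"x":90,"y":181,"z":-58,"rx":0,"ry":0,"rz":0,"gripper":-1},
  {"x":90,"y":181,"z":-64,"rx":0,"ry":0,"rz":0,"gripper":-1},
  {"x":90,"y":181,"z":-64,"rx":0,"ry":0,"rz":0,"gripper":-1},
])

```text
clock: 6.7
eef_pos: [542.8, 166.5, 68.2]
tcp_rot: [-3.139, 0.002, 1.172]
contact_force: [-0.4, 0.9, -3.4]
opening: 0.132
grasp_force: 49.2
```

```bash
python3 look.py w4
```

```text
6.7 [542.83945937 166.530493    68.23625725] [-3.13935272e+00  1.98944243e-03  1.17239067e+00] [-0.44242937  0.87956326 -3.40303526] 0.132310451306434
[576.56476637 243.13057664 210.65567786] [-0.12940711 -0.29905483 -0.94542055]
```

View pics/w4.png

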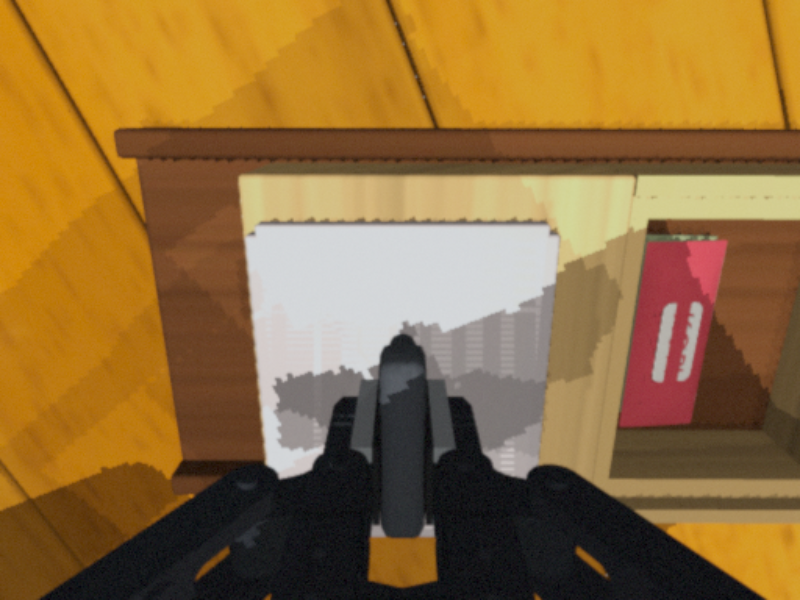

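Clear view: the lid's far edge is at row 223 (cols 248-559), the box's far edge at row 175 from col 240, and the recess starts at col 636. I'll measure the lid against the box.

Run:
```python
from h import *
d=np.load("last.npz");c=(d["K"],d["e"],d["R"]);a=cv2.imread("last.png");f=.64
g=cv2.cvtColor(a,cv2.COLOR_BGR2GRAY).astype(float);print([ (x, np.round(g[105:150,x]).astype(int).tolist()) for x in (240,330)])
t=np.array([542.84,166.53]);th=1.1724-np.pi/2
def loc(u,v,z):
  p=w(c,u*f,v*f,z)[:2]-t;C,S=np.cos(th),np.sin(th);return np.round([C*p[0]+S*p[1],-S*p[0]+C*p[1]],1)
print("th",np.degrees(th))
for n,u,v,z in(("lid UL",260,223,61.4),("lid UR",546,223,61.4),("lid L",248,238,61.4),("lid R",559,238,61.4),("lid L low",265,455,61.4),("lid R low",544,455,61.4),
 ("box UL",240,175,50),("box edge R",632,175,50),("recess corner",637,197,50),("recess low",611,478,50),("recess wall y+ far",795,197,50),("box -y",640,523,50),("box -y",790,523,50)):print(n,loc(u,v,z))
```

```text
[(240, [85, 83, 79, 83, 79, 80, 101, 141, 167, 175, 179, 182, 181, 182, 180, 181, 182, 182, 180, 182, 182, 180, 180, 179, 180, 179, 180, 181, 182, 180, 181, 183, 183, 180, 163, 123, 107, 105, 137, 182, 208, 214, 215, 214, 213]), (330, [79, 82, 84, 86, 88, 84, 96, 140, 175, 186, 190, 191, 192, 191, 189, 190, 191, 190, 191, 191, 192, 191, 192, 192, 190, 191, 190, 192, 192, 190, 192, 193, 191, 178, 157, 140, 111, 105, 135, 181, 206, 211, 213, 214, 213])]
th -22.826428098862277
lid UL [-39.1  54.2]
lid UR [41.3 54.3]
lid L [-42.8  49.9]
lid R [45.3 50. ]
lid L low [-44.  -22.6]
lid R low [ 47.3 -22.4]
box UL [-46.8  66.2]
box edge R [68.3 66.3]
recess corner [70.7 59.9]
recess low [ 75.6 -40.1]
recess wall y+ far [117.5  59.9]
box -y [ 88.9 -59.9]
box -y [144.2 -59.8]
```

Request:
servo_tool([
  {"x":1.0,"y":2.3,"z":-1,"rx":0,"ry":0,"rz":0,"gripper":-1},
  {"x":1.0,"y":2.3,"z":-3,"rx":0,"ry":0,"rz":0,"gripper":-1},
  {"x":1.0,"y":2.3,"z":-5,"rx":0,"ry":0,"rz":0,"gripper":-1},
  {"x":1.0,"y":2.3,"z":-5.5,"rx":0,"ry":0,"rz":0,"gripper":-1},
  {"x":1.0,"y":2.3,"z":-5.5,"rx":0,"ry":0,"rz":0,"gripper":-1},
  {"x":1.0,"y":2.3,"z":-5.5,"rx":0,"ry":0,"rz":0,"gripper":-1},
])

```text
clock: 7.35
eef_pos: [545.0, 169.7, 63.9]
tcp_rot: [3.142, -0.0, 1.172]
contact_force: [0.2, -0.9, -3.0]
opening: 0.134
grasp_force: 49.3
```

```bash
cat > meas.py <<'E'
from h import *
s=r.sense();c=cam("wrist");a=r.grab_frame("wrist");g=cv2.cvtColor(a,cv2.COLOR_BGR2GRAY).astype(float)
cv2.imwrite("last.png",a);np.savez("last.npz",K=c[0],e=c[1],R=c[2])
t=s["eef_pos"];th=s["tcp_rot"][2]-np.pi/2;C,S=np.cos(th),np.sin(th)
def loc(u,v,z):
  p=w(c,u,v,z)[:2]-t[:2];return np.array([C*p[0]+S*p[1],-S*p[0]+C*p[1]])
print(s["clock"],t,s["contact_force"],np.degrees(th),s["wrist_torque"])
for x in(190,220,250,280,300,330):
  col=g[100:155,x];d=np.diff(cv2.GaussianBlur(col.reshape(-1,1),(1,3),0).ravel())
  b=100+np.argmax(d[:20])+1; l=135+np.argmax(d[35:])+1
  print(x,b,l,"box y",loc(x,b,50).round(1),"lid y",loc(x,l,57).round(1))
E
python3 meas.py
```

```text
7.35 [545.00144073 169.66762984  63.88835941] [ 0.18039842 -0.94403183 -2.97571296] -22.862068463548034 [-0.02059184  0.01709103  0.00200569]
190 111 144 box y [-29.2  67.1] lid y [-28.8  53.6]
220 120 144 box y [-15.9  63.2] lid y [-15.5  53.6]
250 120 144 box y [-2.4 63.2] lid y [-2.3 53.6]
280 112 144 box y [11.  66.7] lid y [10.8 53.7]
300 120 144 box y [20.1 63.2] lid y [19.6 53.7]
330 120 144 box y [33.6 63.2] lid y [32.8 53.7]
```

Request:
servo_tool([
  {"x":0.6,"y":1.3,"z":-0.3,"rx":0,"ry":0,"rz":0,"gripper":-1},
  {"x":0.6,"y":1.3,"z":-0.6,"rx":0,"ry":0,"rz":0,"gripper":-1},
  {"x":0.6,"y":1.3,"z":-0.9,"rx":0,"ry":0,"rz":0,"gripper":-1},
  {"x":0.6,"y":1.3,"z":-0.9,"rx":0,"ry":0,"rz":0,"gripper":-1},
  {"x":0.6,"y":1.3,"z":-0.9,"rx":0,"ry":0,"rz":0,"gripper":-1},
])

```text
clock: 7.9
eef_pos: [545.5, 170.7, 63.8]
tcp_rot: [3.142, 0.001, 1.172]
contact_force: [-3.7, -4.2, 9.6]
opening: 0.131
grasp_force: 51.1
```

```bash
python3 meas.py
```

```text
7.9 [545.52058658 170.6845844   63.80591586] [-3.74395582 -4.15398526  9.5565078 ] -22.85436209895076 [-0.5813349   0.68164024  0.01265253]
190 114 144 box y [-29.2  65.8] lid y [-28.7  53.6]
220 113 144 box y [-15.8  66.3] lid y [-15.5  53.7]
250 113 144 box y [-2.4 66.3] lid y [-2.3 53.7]
280 113 144 box y [11.  66.3] lid y [10.9 53.7]
300 113 144 box y [20.  66.3] lid y [19.7 53.7]
330 113 144 box y [33.4 66.3] lid y [32.8 53.7]
```

Request:
servo_tool([
  {"x":0,"y":0,"z":0.4,"rx":0,"ry":0,"rz":0,"gripper":-1},
  {"x":0,"y":0,"z":0.4,"rx":0,"ry":0,"rz":0,"gripper":-1},
])

```text
clock: 8.15
eef_pos: [545.6, 170.8, 63.8]
tcp_rot: [3.141, 0.0, 1.172]
contact_force: [-4.0, -3.4, 8.0]
opening: 0.13
grasp_force: 50.8
```

```bash
sed -i 's/100+np.argmax(d\[:20\])+1/116+np.argmax(d[16:28])+1/' meas.py; python3 meas.py; python3 -c "
import cv2;g=cv2.imread('last.png',0);print(g[110:148,200].tolist());print(g[110:148,320].tolist());print(g[122:135,440].tolist())
cv2.imwrite('pics/w5.png',cv2.resize(cv2.imread('last.png')[90:190,130:512],(800,210),interpolation=2))"
```

```text
8.15 [545.63236057 170.81156317  63.83125986] [-3.97855582 -3.38942877  7.97094308] -22.85877776278953 [-0.56567134  0.47063518 -0.02385238]
190 124 144 box y [-29.6  61.4] lid y [-28.7  53.6]
220 125 144 box y [-16.   60.9] lid y [-15.5  53.6]
250 125 144 box y [-2.5 60.9] lid y [-2.4 53.6]
280 125 144 box y [11.1 60.9] lid y [10.8 53.7]
300 125 144 box y [20.1 60.9] lid y [19.6 53.7]
330 125 144 box y [33.7 61. ] lid y [32.8 53.7]
[68, 56, 51, 66, 83, 85, 87, 90, 86, 85, 83, 80, 83, 98, 139, 174, 184, 191, 193, 193, 193, 193, 193, 193, 193, 192, 193, 193, 192, 186, 162, 123, 107, 135, 180, 208, 214, 215]
[64, 57, 59, 66, 79, 75, 77, 79, 79, 82, 86, 87, 87, 91, 127, 166, 181, 189, 191, 191, 191, 192, 192, 190, 190, 191, 190, 191, 189, 191, 190, 164, 111, 130, 178, 206, 214, 214]
[83, 87, 142, 187, 201, 201, 203, 202, 201, 201, 202, 201, 201]
```

View pics/w5.png

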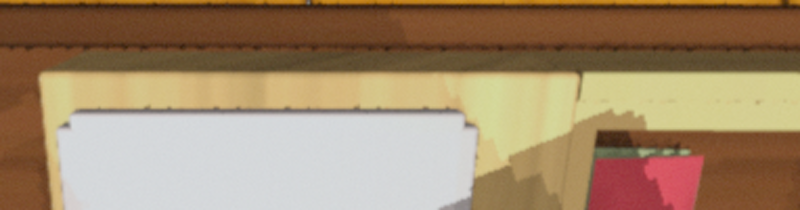

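Request:
servo_tool([
  {"x":0,"y":-0.3,"z":0.3,"rx":0,"ry":0,"rz":0,"gripper":-1},
  {"x":3.6,"y":-1.9,"z":0.3,"rx":0,"ry":0,"rz":0,"gripper":-1},
  {"x":9.1,"y":-4.2,"z":0.3,"rx":0,"ry":0,"rz":0,"gripper":-1},
  {"x":14.6,"y":-6.5,"z":0.3,"rx":0,"ry":0,"rz":0,"gripper":-1},
  {"x":20.1,"y":-8.9,"z":0.3,"rx":0,"ry":0,"rz":0,"gripper":-1},
  {"x":25.6,"y":-11.2,"z":0.3,"rx":0,"ry":0,"rz":0,"gripper":-1},
  {"x":31.2,"y":-13.5,"z":0.3,"rx":0,"ry":0,"rz":0,"gripper":-1},
  {"x":36.8,"y":-15.9,"z":0.3,"rx":0,"ry":0,"rz":0,"gripper":-1},
  {"x":42.4,"y":-18.2,"z":0.3,"rx":0,"ry":0,"rz":0,"gripper":-1},
  {"x":46.1,"y":-19.8,"z":0.3,"rx":0,"ry":0,"rz":0,"gripper":-1},
])

```text
clock: 9.2
eef_pos: [591.6, 151.7, 63.9]
tcp_rot: [-3.141, -0.0, 1.172]
contact_force: [-5.8, 3.3, 7.3]
opening: 0.131
grasp_force: 50.8
```

```bash
python3 meas.py
```

```text
9.2 [591.58866469 151.70730489  63.85376099] [-5.7534397   3.27945418  7.27027266] -22.87749162653195 [ 0.41296822  0.99603304 -0.03568872]
190 125 144 box y [-29.6  60.9] lid y [-28.7  53.6]
220 125 144 box y [-16.   60.9] lid y [-15.5  53.6]
250 125 144 box y [-2.4 60.9] lid y [-2.3 53.6]
280 125 144 box y [11.1 61. ] lid y [10.9 53.7]
300 125 144 box y [20.2 61. ] lid y [19.7 53.7]
330 125 144 box y [33.7 61. ] lid y [32.9 53.7]
```

Request:
servo_tool([
  {"x":0,"y":-0.3,"z":0.4,"rx":0,"ry":0,"rz":0,"gripper":-1},
  {"x":3.5,"y":-2,"z":0.4,"rx":0,"ry":0,"rz":0,"gripper":-1},
  {"x":9,"y":-4.3,"z":0.4,"rx":0,"ry":0,"rz":0,"gripper":-1},
  {"x":14.5,"y":-6.6,"z":0.4,"rx":0,"ry":0,"rz":0,"gripper":-1},
  {"x":20,"y":-9,"z":0.4,"rx":0,"ry":0,"rz":0,"gripper":-1},
  {"x":25.5,"y":-11.3,"z":0.4,"rx":0,"ry":0,"rz":0,"gripper":-1},
  {"x":31.1,"y":-13.6,"z":0.4,"rx":0,"ry":0,"rz":0,"gripper":-1},
  {"x":36.7,"y":-16,"z":0.4,"rx":0,"ry":0,"rz":0,"gripper":-1},
  {"x":42.3,"y":-18.3,"z":0.4,"rx":0,"ry":0,"rz":0,"gripper":-1},
  {"x":46,"y":-19.9,"z":0.4,"rx":0,"ry":0,"rz":0,"gripper":-1},
])

```text
clock: 10.25
eef_pos: [638.4, 130.9, 63.9]
tcp_rot: [3.141, -0.0, 1.172]
contact_force: [-1.1, 0.0, -2.0]
opening: 0.131
grasp_force: 49.4
```

```bash
python3 meas.py;python3 -c "
import cv2
cv2.imwrite('pics/w6.png',cv2.resize(cv2.imread('last.png'),(800,600),interpolation=2))"
```

```text
10.25 [638.38564658 130.9415014   63.85402642] [-1.11494756  0.0308252  -2.03641965] -22.86899648717729 [ 0.07702045  0.1751493  -0.02499775]
190 123 144 box y [-29.5  61.8] lid y [-28.7  53.6]
220 123 144 box y [-15.9  61.8] lid y [-15.5  53.6]
250 123 144 box y [-2.4 61.8] lid y [-2.3 53.7]
280 123 144 box y [11.1 61.8] lid y [10.9 53.7]
300 123 144 box y [20.2 61.8] lid y [19.7 53.7]
330 123 144 box y [33.7 61.9] lid y [32.9 53.7]
```

View pics/w6.png

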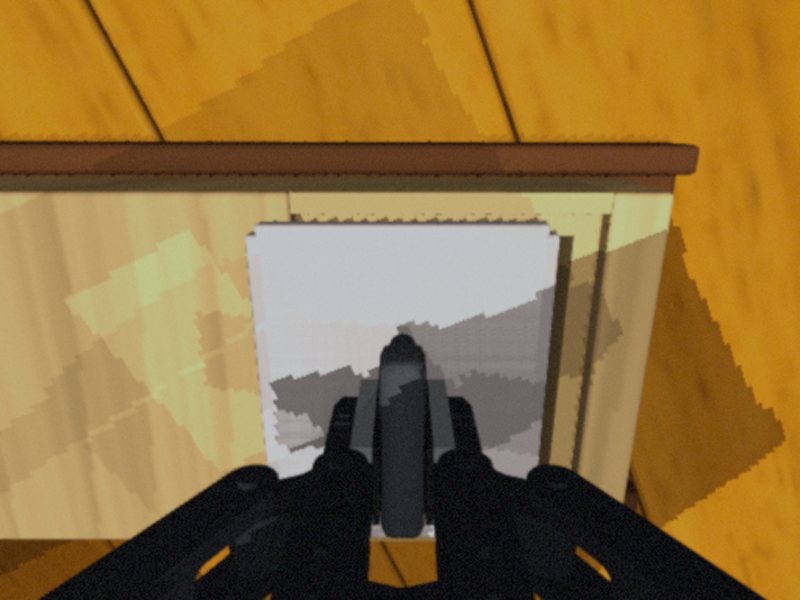

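Aligned: the side gap is 8.1 mm against the 8 needed, with about 15 mm left to the recess. I'll go on slowly with a light press.

Request:
servo_tool([
  {"x":1,"y":-0.4,"z":-0.3,"rx":0,"ry":0,"rz":0,"gripper":-1},
  {"x":2.8,"y":-1.2,"z":-0.3,"rx":0,"ry":0,"rz":0,"gripper":-1},
  {"x":4.6,"y":-1.9,"z":-0.3,"rx":0,"ry":0,"rz":0,"gripper":-1},
  {"x":6.4,"y":-2.7,"z":-0.3,"rx":0,"ry":0,"rz":0,"gripper":-1},
  {"x":8.3,"y":-3.5,"z":-0.3,"rx":0,"ry":0,"rz":0,"gripper":-1},
  {"x":9.7,"y":-4.1,"z":-0.3,"rx":0,"ry":0,"rz":0,"gripper":-1},
  {"x":11.1,"y":-4.7,"z":-0.3,"rx":0,"ry":0,"rz":0,"gripper":-1},
  {"x":12,"y":-5,"z":-0.4,"rx":0,"ry":0,"rz":0,"gripper":-1},
  {"x":12,"y":-5,"z":-0.6,"rx":0,"ry":0,"rz":0,"gripper":-1},
  {"x":12,"y":-5,"z":-0.6,"rx":0,"ry":0,"rz":0,"gripper":-1},
])

```text
clock: 11.3
eef_pos: [649.7, 126.2, 63.2]
tcp_rot: [3.141, 0.0, 1.172]
contact_force: [-1.1, -0.3, -3.6]
opening: 0.132
grasp_force: 49.3
```

The lid is now 0.6 mm below the flat top and unsupported, so its rear edge has cleared. I'll move it about 1.5 mm on towards the middle of the recess and lower.

Request:
servo_tool([
  {"x":0.6,"y":-0.3,"z":-0.5,"rx":0,"ry":0,"rz":0,"gripper":-1},
  {"x":1.2,"y":-0.5,"z":-1,"rx":0,"ry":0,"rz":0,"gripper":-1},
  {"x":1.4,"y":-0.6,"z":-2,"rx":0,"ry":0,"rz":0,"gripper":-1},
  {"x":1.4,"y":-0.6,"z":-2,"rx":0,"ry":0,"rz":0,"gripper":-1},
])

```text
clock: 11.7
eef_pos: [651.0, 125.6, 61.2]
tcp_rot: [-3.141, 0.0, 1.172]
contact_force: [1.3, 0.3, -3.3]
opening: 0.131
grasp_force: 49.3
```

```bash
python3 meas.py | head -1
```

```text
11.7 [651.00481596 125.62394061  61.18606466] [ 1.33085319  0.34901702 -3.33806805] -22.8618998851899 [-0.07233115 -0.0068528  -0.01330508]
```

Free on the way down. It seats at TCP z of about 56.8, so I'll lower to just about contact.

Request:
servo_tool([
  {"x":0,"y":0,"z":-1,"rx":0,"ry":0,"rz":0,"gripper":-1},
  {"x":0,"y":0,"z":-2,"rx":0,"ry":0,"rz":0,"gripper":-1},
  {"x":0,"y":0,"z":-3,"rx":0,"ry":0,"rz":0,"gripper":-1},
  {"x":0,"y":0,"z":-4,"rx":0,"ry":0,"rz":0,"gripper":-1},
  {"x":0,"y":0,"z":-4.3,"rx":0,"ry":0,"rz":0,"gripper":-1},
  {"x":0,"y":0,"z":-4.3,"rx":0,"ry":0,"rz":0,"gripper":-1},
])

```text
clock: 12.35
eef_pos: [651.0, 125.7, 57.0]
tcp_rot: [-3.142, 0.0, 1.172]
contact_force: [-0.1, -0.3, -3.9]
opening: 0.132
grasp_force: 49.3
```

```bash
python3 meas.py | head -1;python3 -c "
import cv2
cv2.imwrite('pics/w7.png',cv2.resize(cv2.imread('last.png'),(800,600),interpolation=2))"
```

```text
12.35 [651.03579438 125.66511094  57.04110903] [-0.08434751 -0.31300186 -3.85989853] -22.861443974020556 [-0.02192066  0.00235217 -0.02437894]
```

View pics/w7.png

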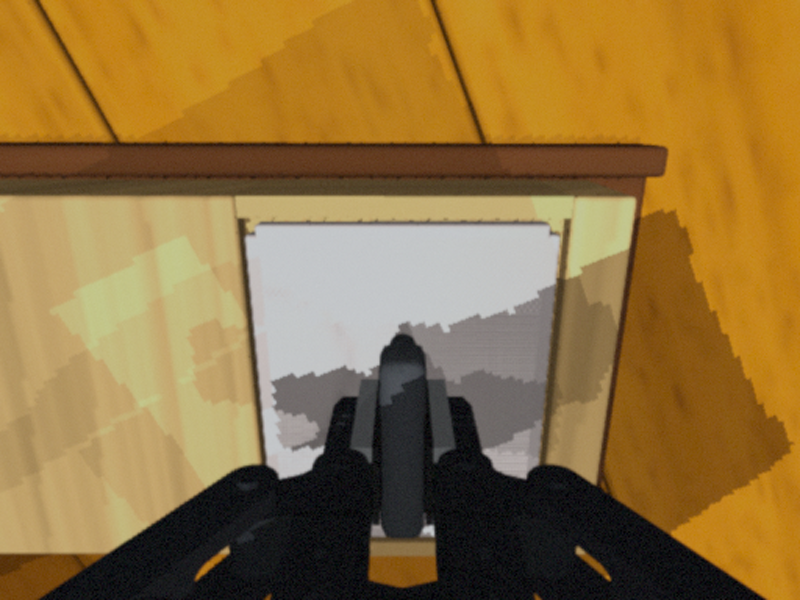

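The lid sits inside the recess, with thin gaps at left (col 243), right (col 562) and top (row 220). I'll touch down, open, and retreat straight up.

Request:
servo_tool([
  {"x":0,"y":0,"z":-0.3,"rx":0,"ry":0,"rz":0,"gripper":-1},
  {"x":0,"y":0,"z":-0.4,"rx":0,"ry":0,"rz":0,"gripper":-1},
  {"x":0,"y":0,"z":-0.4,"rx":0,"ry":0,"rz":0,"gripper":-1},
])

```text
clock: 12.7
eef_pos: [651.2, 125.7, 56.9]
tcp_rot: [3.141, -0.0, 1.172]
contact_force: [-0.3, 1.0, -0.7]
opening: 0.13
grasp_force: 49.6
```

Request:
servo_tool([
  {"x":0,"y":0,"z":0,"rx":0,"ry":0,"rz":0,"gripper":0},
  {"x":0,"y":0,"z":0,"rx":0,"ry":0,"rz":0,"gripper":0},
  {"x":0,"y":0,"z":0,"rx":0,"ry":0,"rz":0,"gripper":0},
  {"x":0,"y":0,"z":0,"rx":0,"ry":0,"rz":0,"gripper":0},
  {"x":0,"y":0,"z":0,"rx":0,"ry":0,"rz":0,"gripper":0},
  {"x":0,"y":0,"z":5,"rx":0,"ry":0,"rz":0,"gripper":0},
  {"x":0,"y":0,"z":20,"rx":0,"ry":0,"rz":0,"gripper":0},
  {"x":0,"y":0,"z":50,"rx":0,"ry":0,"rz":0,"gripper":0},
  {"x":0,"y":0,"z":90,"rx":0,"ry":0,"rz":0,"gripper":0},
  {"x":0,"y":0,"z":120,"rx":0,"ry":0,"rz":0,"gripper":0},
])

```text
clock: 13.7
eef_pos: [651.8, 125.8, 180.3]
tcp_rot: [3.14, -0.001, 1.172]
contact_force: [-0.0, 0.5, 0.4]
opening: 0.501
grasp_force: 0.0
```

```bash
python3 look.py w8
```

```text
13.7 [651.75379656 125.81919904 180.27373922] [ 3.13954878e+00 -1.36796709e-03  1.17183189e+00] [-0.04487336  0.47525212  0.39267144] 0.5007406989358444
[684.79592281 202.18353915 323.00031105] [-0.12457515 -0.29763039 -0.94651846]
```

View pics/w8.png

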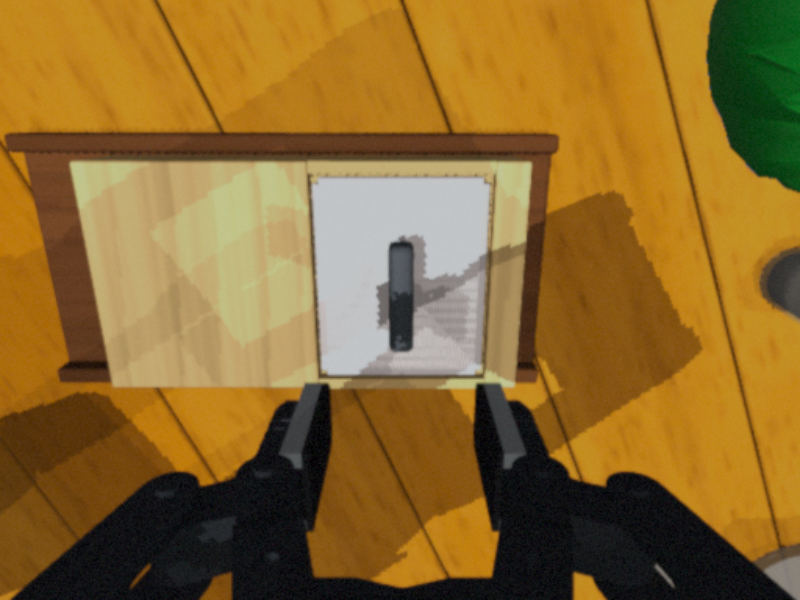

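The lid lies flush in its recess, with its corners at (312,177), (490,177), (320,375) and (484,375). The gripper is clear of everything, so I'll hand in.

```bash
python3 -c "
from rig import r
print(r.sign_off())"
```

```text
the job is handed in; nothing more can be done
None
```

The marble lid was laid on the caddy's closed front part, slid into its recess without forcing, seated flush and released, with nothing else touched; I handed the job in at about 14 s.

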